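# Find the rattling slide box and hold it out over the mat

## Robot

A 6-joint arm with a two-finger parallel gripper is mounted at the origin on a cart in front of the work surface, level with it; the furniture and walls round the work are solid. World frame = base frame: x ahead of the robot, y to its left, z up, the work surface at z = 0. Lengths are in m, angles in rad, forces in N, time in s.
With the tool pointing down it reaches from about 0.375 to 0.975 m from the base axis. Payload 3.8 kg.
Tool frame: the origin (TCP) lies midway between the tips of the shut fingers; the grasp point (between the pads) lies 19 mm behind it; z points along the fingers, y is the line along which they close (so a half turn about z gives the same grasp; the last joint's range is limited). The gripper opens to 88 mm and grips with 3 to 60 N. Pads are 18 mm wide; open, the fingers measure 123 mm over their backs; the gripper's body (75 mm by 187 mm) begins 45 mm behind the grasp point.
Start: joints at [-1.223, 0.264, 1.604, -0, 1.274, -0.037], TCP at [0.253, -0.626, 0.239] pointing down, gripper open.
Joint ranges: [-2.63, 2.63], [-0.94, 2.18], [0.31, 2.57], [-1.31, 4.45], [0, 2.66], [-2.55, 2.55]. Speed limits (rad/s): [2.57, 2.57, 3.14, 3.14, 3.14, 3.14].

## Interface

Orientations are given as a unit quaternion [w, x, y, z].
In Python, from rig import r gives the robot as it stands.
- The arm moves only by the shell command python3 -m creep 'ROWS' [OPENING]. ROWS is JSON, a list of rows, each an object with "translation": the shift along the tool's x, y, z in cm, a list of three; "angular": the turn, a rotation vector about the tool's x, y, z in rad, a list of three. In form: [{"translation": [tx, ty, tz], "angular": [rx, ry, rz]}, ...]. A call has 1 to 12 rows; each row shifts and turns the commanded pose from where the row before left it, along the tool's axes as they then stand; what a row does not reach is not made up. A row lasts 1/8 s, in which the tool goes at most 62.5 mm and 10.7 degrees, less where a joint would pass 70% of its speed; a pose out of reach is approached as far as the arm can. A call with a gripper value outside its range is refused whole. OPENING is the opening, from -1 (shut) to 1 (fully open), so that 0 is half open, set as the call begins (- or left out, the last holds). The fingers move at their own pace and stop on an object; the grip force is fixed at half the most. Time passes only in rows, so rows that do not move let the fingers close. It gives the time, the measured TCP pose, the force, the opening and the grip force at its end, in the units of the state.
- r.observe(): the state, without advancing time (a new reading comes with each control period).
- r.get_image(name): name is "scene" or "top" or "wrist"; returns a dict with "frame" (400x640x3 uint8, red, green, blue), "camera_matrix" (3x3 intrinsics, pixels), "distortion" ([k1, k2, p1, p2, k3] as OpenCV has them; the pictures are not rectified), "R" (3x3) and "t" (3): a world point X has camera coordinates R X + t. Camera axes: x right, y down, z forward; pixel columns grow to the right and rows downward; lengths in m; the calibration is good to about 2 mm. A picture is of the moment at which its call begins. There is no depth.
- r.finish_job(): hands the job in; it is judged then, once.
The state is a dict: "clock": time; "joint_pos": joint angles; "joint_vel": joint speeds; "tau": joint torques, N m; "tool_pos": TCP position; "orientation": TCP orientation; "wrist_force": force on the tool from outside, world axes, zero at the start; "ft_torque": the same for the moment, N m; "grip_width": opening from 0.0 (shut) to 1.0 (fully open); "finger_force": force on a finger pad.
Only numpy, scipy, OpenCV 4.12 (cv2) and the standard library are available. Lean on these libraries where they do the work, as an engineer would, in place of code of your own. Each camera call takes 0.05 s, during which the arm holds its last target. There are 200 camera calls.

## Task

One of the three closed orange slide boxes in the rack has something loose inside: lift them one at a time and shake each end to end until you find the one that rattles, its content sliding to and fro, and stand every silent box back upright in the slot of its own colour. Finish while still holding the rattling box, well up over the middle of the dark mat, with the coloured-strip end that faces the robot dipped about 30 degrees so the loose part lies at that end. Leave the eyepiece and the vial where they stand.

Things in the scene. Friction and masses are not known exactly. Their poses are not given: they have to be found in the camera images.
- box_red_centre (a point): Centre of the closed orange slide box with red strips (near end, top), on edge in the left (+y) slot. 172 mm long (x, pointing away from the robot at the start), 36 thick (y), 92 tall (z up), centre half-way in all; a clasp stands 5 mm above the middle of the top. About 0.6 kg, nearly alike, heavier at the far end. Lid fixed. Grasp from above across the 36 mm; 40 N of grip is plenty.
- box_yellow_centre (a point): Centre of the closed orange slide box with yellow strips (near end, top), on edge in the middle slot. 172 mm long (x, pointing away from the robot at the start), 36 thick (y), 92 tall (z up), centre half-way in all; a clasp stands 5 mm above the middle of the top. About 0.6 kg, nearly alike, heavier at the far end. Lid fixed. Grasp from above across the 36 mm; 40 N of grip is plenty.
- box_blue_centre (a point): Centre of the closed orange slide box with blue strips (near end, top), on edge in the right (-y) slot. 172 mm long (x, pointing away from the robot at the start), 36 thick (y), 92 tall (z up), centre half-way in all; a clasp stands 5 mm above the middle of the top. About 0.6 kg, nearly alike, heavier at the far end. Lid fixed. Grasp from above across the 36 mm; 40 N of grip is plenty.
- box_red_inside (a joint): Travel (m) of the 0.35 kg part inside the red box, standing in for its sound: 0 at the far end (start, every box), growing towards the strip end. The rattler's slides freely 0 to 0.050 when shaken or tipped 20 degrees and stays put when level and still; packed ones move 5 mm at most. Also felt: the level box's moment at the wrist differs by 0.17 N m after dipping one end or the other.
- box_yellow_inside (a joint): Travel (m) of the 0.35 kg part inside the yellow box, standing in for its sound: 0 at the far end (start, every box), growing towards the strip end. The rattler's slides freely 0 to 0.050 when shaken or tipped 20 degrees and stays put when level and still; packed ones move 5 mm at most. Also felt: the level box's moment at the wrist differs by 0.17 N m after dipping one end or the other.
- box_blue_inside (a joint): Travel (m) of the 0.35 kg part inside the blue box, standing in for its sound: 0 at the far end (start, every box), growing towards the strip end. The rattler's slides freely 0 to 0.050 when shaken or tipped 20 degrees and stays put when level and still; packed ones move 5 mm at most. Also felt: the level box's moment at the wrist differs by 0.17 N m after dipping one end or the other.
- box_red: The box with red strips itself: origin at the middle of its underside, 46 mm under its centre; same axes.
- box_yellow: The box with yellow strips itself: origin at the middle of its underside, 46 mm under its centre; same axes.
- box_blue: The box with blue strips itself: origin at the middle of its underside, 46 mm under its centre; same axes.
- slot_red (a point): Middle of the floor of the left (+y) rack slot, home of the red box (red tab at its near end); x along the slot away from the robot, z up. Floor 6 mm above the worktop; side walls 41 mm apart, 30 mm high plus flared lead-ins to 42 mm; end stops 190 mm apart, 26 mm high. Slots are 100 mm apart. A seated box's centre is 46 mm above this point.
- slot_yellow (a point): Middle of the floor of the middle rack slot, home of the yellow box (yellow tab at its near end); x along the slot away from the robot, z up. Floor 6 mm above the worktop; side walls 41 mm apart, 30 mm high plus flared lead-ins to 42 mm; end stops 190 mm apart, 26 mm high. Slots are 100 mm apart. A seated box's centre is 46 mm above this point.
- slot_blue (a point): Middle of the floor of the right (-y) rack slot, home of the blue box (blue tab at its near end); x along the slot away from the robot, z up. Floor 6 mm above the worktop; side walls 41 mm apart, 30 mm high plus flared lead-ins to 42 mm; end stops 190 mm apart, 26 mm high. Slots are 100 mm apart. A seated box's centre is 46 mm above this point.
- mat_centre (a point): Centre of the top of the dark mat with a yellow border line, 200 x 150 mm and 3 mm thick, fixed on the worktop to the left of the rack, in front of the tall grey gas cylinder (keep clear of it).
- eyepiece: Bystander: black eyepiece with red ring, 37 mm across, 44 mm tall, standing on the worktop beyond the rack; origin at its underside.
- vial: Bystander: glass vial with black cap, 22 mm across, 47 mm tall, standing on the worktop left of the mat; origin at its underside.

How it is judged:
On the way, in this order (a step that is already met when the one before it is completed fails the run):
1. the rattling box is lifted clear of its slot and its loose part has slid to the strip end (((height (world z) of box_red_centre above 0.11 m and value of joint box_red_inside above 0.03 m) or (height (world z) of box_yellow_centre above 0.11 m and value of joint box_yellow_inside above 0.03 m) or (height (world z) of box_blue_centre above 0.11 m and value of joint box_blue_inside above 0.03 m))), for 0.02 s.
2. with the box still lifted, the loose part has slid back to the far end (((height (world z) of box_red_centre above 0.11 m and value of joint box_red_inside below 0.018 m and contact force between box_red and the fingers above 1 N) or (height (world z) of box_yellow_centre above 0.11 m and value of joint box_yellow_inside below 0.018 m and contact force between box_yellow and the fingers above 1 N) or (height (world z) of box_blue_centre above 0.11 m and value of joint box_blue_inside below 0.018 m and contact force between box_blue and the fingers above 1 N))), for 0.02 s.
At the end, for the whole second after the job is handed in: The rattling box is held still in the fingers, centre 0.15-0.36 m up and within 55 mm of the mat's centre in plan, leaning 15-50 degrees, loose part at the strip end (36 mm or more); both silent boxes stand released in their own slots: upright, on the floor (8 mm), within 12 mm ((((value of joint box_red_inside above 0.036 m and contact force between box_red and the fingers above 1 N and height (world z) of box_red_centre between 0.15 and 0.36 m and horizontal distance between box_red_centre and mat_centre below 0.055 m and angle between box_red_centre's own z axis and vertical between 0.26 and 0.87 rad and linear speed of box_red below 0.03 m/s) and (distance between box_yellow_centre and slot_yellow below 0.054 m and horizontal distance between box_yellow_centre and slot_yellow below 0.012 m and angle between box_yellow_centre's own z axis and vertical below 0.08 rad and angle between the x axis of box_yellow_centre and the x axis of slot_yellow, either way round below 0.08 rad and linear speed of box_yellow below 0.03 m/s and contact force between box_yellow and the fingers below 0.2 N) and (distance between box_blue_centre and slot_blue below 0.054 m and horizontal distance between box_blue_centre and slot_blue below 0.012 m and angle between box_blue_centre's own z axis and vertical below 0.08 rad and angle between the x axis of box_blue_centre and the x axis of slot_blue, either way round below 0.08 rad and linear speed of box_blue below 0.03 m/s and contact force between box_blue and the fingers below 0.2 N)) or ((value of joint box_yellow_inside above 0.036 m and contact force between box_yellow and the fingers above 1 N and height (world z) of box_yellow_centre between 0.15 and 0.36 m and horizontal distance between box_yellow_centre and mat_centre below 0.055 m and angle between box_yellow_centre's own z axis and vertical between 0.26 and 0.87 rad and linear speed of box_yellow below 0.03 m/s) and (distance between box_red_centre and slot_red below 0.054 m and horizontal distance between box_red_centre and slot_red below 0.012 m and angle between box_red_centre's own z axis and vertical below 0.08 rad and angle between the x axis of box_red_centre and the x axis of slot_red, either way round below 0.08 rad and linear speed of box_red below 0.03 m/s and contact force between box_red and the fingers below 0.2 N) and (distance between box_blue_centre and slot_blue below 0.054 m and horizontal distance between box_blue_centre and slot_blue below 0.012 m and angle between box_blue_centre's own z axis and vertical below 0.08 rad and angle between the x axis of box_blue_centre and the x axis of slot_blue, either way round below 0.08 rad and linear speed of box_blue below 0.03 m/s and contact force between box_blue and the fingers below 0.2 N)) or ((value of joint box_blue_inside above 0.036 m and contact force between box_blue and the fingers above 1 N and height (world z) of box_blue_centre between 0.15 and 0.36 m and horizontal distance between box_blue_centre and mat_centre below 0.055 m and angle between box_blue_centre's own z axis and vertical between 0.26 and 0.87 rad and linear speed of box_blue below 0.03 m/s) and (distance between box_red_centre and slot_red below 0.054 m and horizontal distance between box_red_centre and slot_red below 0.012 m and angle between box_red_centre's own z axis and vertical below 0.08 rad and angle between the x axis of box_red_centre and the x axis of slot_red, either way round below 0.08 rad and linear speed of box_red below 0.03 m/s and contact force between box_red and the fingers below 0.2 N) and (distance between box_yellow_centre and slot_yellow below 0.054 m and horizontal distance between box_yellow_centre and slot_yellow below 0.012 m and angle between box_yellow_centre's own z axis and vertical below 0.08 rad and angle between the x axis of box_yellow_centre and the x axis of slot_yellow, either way round below 0.08 rad and linear speed of box_yellow below 0.03 m/s and contact force between box_yellow and the fingers below 0.2 N)))); the arm keeps its last pose, push and grip.
It fails at once if a bystander (eyepiece, vial) is pushed more than 30 mm (distance of any of eyepiece, vial from where it was at the start of the episode above 0.03 m).
It fails at once if two boxes are off the rack at the same time (height (world z) of each of box_red_centre, box_yellow_centre above 0.11 m or height (world z) of each of box_red_centre, box_blue_centre above 0.11 m or height (world z) of each of box_yellow_centre, box_blue_centre above 0.11 m).
It also fails if it takes over 72 s, if anything falls off the work surface, if the arm or the gripper's body presses on something with over 40 N, if the wrist force passes 120 N, or if a joint passes its speed limit or range.

## Working session

There is one attempt and no reset: what is moved stays moved. The work goes in short steps, Python scripts to look and compute and a shell command to move; the robot and the scene stay as the last step left them, time stands still between calls to the robot, and variables do not carry over. Pictures are saved under pics/ and viewed, at most 10 in all, crops included, and the job is handed in when it is done.

```bash
mkdir -p pics; ls
python3 - <<'E'
from rig import r
import cv2,numpy as np
print(r.observe())
for n in("scene","top"):
    d=r.get_image(n); cv2.imwrite(f"pics/{n}0.png",d["frame"][:,:,::-1]); print(n,np.round(d["camera_matrix"],1).tolist(),d["distortion"],np.round(d["R"],3).tolist(),d["t"])
    np.savez(f"pics/{n}0.npz",**d)
E
```

```text
pics
{'clock': 0.0, 'joint_pos': array([-1.22292564e+00,  2.64761684e-01,  1.60534892e+00,  9.28334101e-07,
        1.27370497e+00, -3.68830097e-02]), 'joint_vel': array([-0.000266  ,  0.00227478,  0.0012362 ,  0.00053526,  0.00139747,
       -0.00141383]), 'tau': array([ 2.06227478e-04, -5.02099514e+01, -3.56876063e+01,  7.28595536e-02,
        2.92055384e-02, -1.88603995e-04]), 'tool_pos': array([ 0.25311758, -0.62498594,  0.23739581]), 'orientation': array([-1.09811510e-03,  9.81551992e-01,  1.91192184e-01, -1.71690625e-04]), 'wrist_force': array([ 0.22357939,  0.2087927 , -0.861323  ]), 'ft_torque': array([ 0.02392197, -0.02120784,  0.00605295]), 'finger_force': 0.0, 'grip_width': 1.0013449544102437}
scene [[498.3, 0.0, 318.7], [0.0, 498.3, 206.4], [0.0, 0.0, 1.0]] [-0.05504317  0.          0.          0.          0.        ] [[-0.797, -0.604, -0.017], [-0.359, 0.497, -0.79], [0.486, -0.624, -0.613]] [0.51956859 0.20488759 1.29301987]
top [[491.9, 0.0, 328.2], [0.0, 491.9, 187.2], [0.0, 0.0, 1.0]] [-0.01603387  0.          0.          0.          0.        ] [[0.029, -1.0, 0.005], [-0.974, -0.03, -0.224], [0.224, 0.002, -0.975]] [0.06364942 0.59478879 1.19084645]
```

View pics/top0.png

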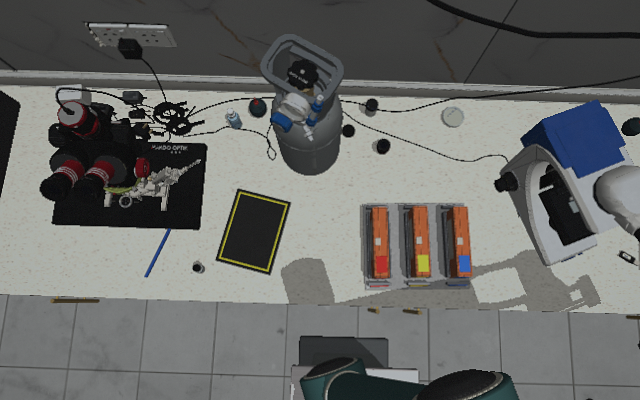

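View pics/scene0.png

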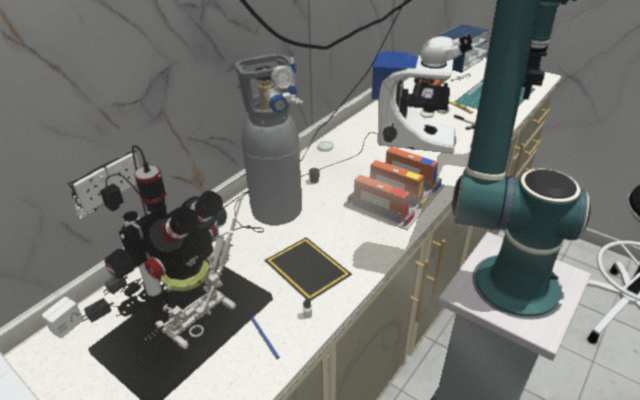

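The top view shows the boxes at about (380,242), (421,242) and (460,242), with strips at the lower (near) end. The mat is at (253,232), the vial at (198,267) and the gas cylinder at (307,130).

```bash
cat > h.py <<'E'
import numpy as np,cv2
def ray(d,px,z):
    u=cv2.undistortPoints(np.array(px,float).reshape(-1,1,2),d["camera_matrix"],d["distortion"]).reshape(-1,2)
    C=-d["R"].T@d["t"]; v=np.c_[u,np.ones(len(u))]@d["R"]
    return C+v*((z-C[2])/v[:,2])[:,None]
E
python3 - <<'E'
import numpy as np,cv2
from h import ray
d=dict(np.load("pics/top0.npz")); f=d["frame"]
print("cam",-d["R"].T@d["t"])
hsv=cv2.cvtColor(f,cv2.COLOR_RGB2HSV)
c=f[190:300,350:490][:,:,::-1]; cv2.imwrite("pics/c1.png",cv2.resize(c,None,fx=5.5,fy=5,interpolation=0))
for n,lo,hi,reg in(("red",(0,190,130),(3,255,255),None),("yel",(24,150,120),(34,255,255),(400,440)),("blu",(100,120,100),(125,255,255),(440,480)),("yborder",(22,120,80),(36,255,255),(200,300))):
    m=cv2.inRange(hsv,lo,hi); m[:180]=0;m[300:]=0
    if reg: m[:,:reg[0]]=0;m[:,reg[1]:]=0
    else: m[:,:360]=0; m[:,400:]=0
    k,_=cv2.findContours(m,0,2); k=max(k,key=cv2.contourArea); b=cv2.boxPoints(cv2.minAreaRect(k))
    print(n,cv2.contourArea(k),b.round(1).tolist(),ray(d,b,.003 if n=="yborder" else .098).round(4).tolist())
E
```

```text
cam [0.31074014 0.07924605 1.293484  ]
red 106.5 [[376.0, 256.0], [386.0, 256.0], [386.0, 271.0], [376.0, 271.0]] [[0.4184, -0.0393, 0.098], [0.4191, -0.0635, 0.098], [0.3833, -0.0636, 0.098], [0.3826, -0.0396, 0.098]]
yel 156.5 [[418.0, 255.0], [428.0, 255.0], [428.0, 271.0], [418.0, 271.0]] [[0.4238, -0.141, 0.098], [0.4245, -0.1653, 0.098], [0.3862, -0.1647, 0.098], [0.3855, -0.1406, 0.098]]
blu 133.5 [[459.0, 256.0], [469.0, 256.0], [469.0, 271.0], [459.0, 271.0]] [[0.4242, -0.2405, 0.098], [0.4249, -0.2649, 0.098], [0.3889, -0.2636, 0.098], [0.3883, -0.2395, 0.098]]
yborder 3518.0 [[218.0, 257.8999938964844], [237.89999389648438, 189.10000610351562], [287.6000061035156, 203.5], [267.79998779296875, 272.20001220703125]] [[0.4099, 0.3629, 0.003], [0.5948, 0.324, 0.003], [0.5596, 0.1884, 0.003], [0.3769, 0.2312, 0.003]]
```

View pics/c1.png

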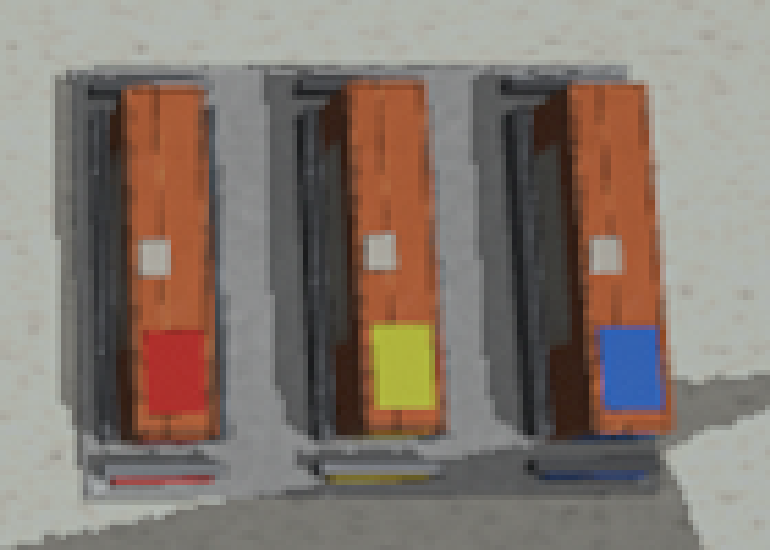

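The crop shows bright top faces with white clasps in the middle and dark left sides, so I can isolate the top faces by brightness.

Run:
```python
import numpy as np,cv2
from h import ray
d=dict(np.load("pics/top0.npz")); f=cv2.resize(d["frame"][190:300,350:490],None,fx=8,fy=8,interpolation=cv2.INTER_CUBIC)
hsv=cv2.cvtColor(f,cv2.COLOR_RGB2HSV)
m=cv2.inRange(hsv,(0,110,140),(179,255,255)); m=cv2.morphologyEx(m,cv2.MORPH_OPEN,np.ones((25,25)))
k,_=cv2.findContours(m,0,2)
for c in sorted(k,key=lambda c:c[0,0,0]):
    if cv2.contourArea(c)<5000: continue
    b=(cv2.boxPoints(cv2.minAreaRect(c))+.5)/8-.5+[350,190]
    P=ray(d,b,.098)
    e=[P[1]-P[0],P[2]-P[1]]; e.sort(key=np.linalg.norm); L=e[1]*np.sign(e[1][0])
    print(P.mean(0).round(4),[np.linalg.norm(x).round(4) for x in e],"yaw",np.arctan2(L[1],L[0]).round(3))
w=cv2.inRange(hsv,(0,0,170),(179,70,255))
n,_,s,ce=cv2.connectedComponentsWithStats(w)
for i in range(1,n):
    if 300<s[i,4]<6000: print("clasp",s[i],ray(d,[(ce[i]+.5)/8-.5+[350,190]],.103).round(4))
b=np.array([[218.0,257.9],[237.9,189.1],[287.6,203.5],[267.8,272.2]]); print("mat",ray(d,b,.003).mean(0))
from scipy.spatial.transform import Rotation as R
from rig import r
o=r.observe()["orientation"]; print(R.from_quat(np.roll(o,-1)).as_matrix().round(3))
```

```text
[ 0.4556 -0.0503  0.098 ] [np.float64(0.0343), np.float64(0.1677)] yaw 0.029
[ 0.4613 -0.1506  0.098 ] [np.float64(0.0343), np.float64(0.168)] yaw 0.037
[ 0.4074 -0.2528  0.098 ] [np.float64(0.0253), np.float64(0.039)] yaw 0.022
[ 0.4873 -0.2494  0.098 ] [np.float64(0.0332), np.float64(0.119)] yaw 0.031
clasp [538 383  30  44 686] [[ 0.4583 -0.1409  0.103 ]]
clasp [865 387  13  50 386] [[ 0.46   -0.2387  0.103 ]]
clasp [ 209  388   37   48 1294] [[ 0.4538 -0.0429  0.103 ]]
mat [0.48522946 0.27661343 0.003     ]
[[ 0.927  0.375 -0.001]
 [ 0.375 -0.927  0.002]
 [ 0.    -0.002 -1.   ]]
```

```bash
python3 -m creep '[{"translation":[0,0,0],"angular":[0,0,0.118]},{"translation":[0,0,0],"angular":[0,0,0.118]},{"translation":[0,0,0],"angular":[0,0,0.118]},{"translation":[2.85,-4.6,0.5],"angular":[0,0,0]},{"translation":[2.85,-4.6,0.5],"angular":[0,0,0]},{"translation":[2.85,-4.6,0.5],"angular":[0,0,0]},{"translation":[2.85,-4.6,0.5],"angular":[0,0,0]},{"translation":[2.85,-4.6,0.5],"angular":[0,0,0]},{"translation":[2.85,-4.6,0.5],"angular":[0,0,0]},{"translation":[2.85,-4.6,0.5],"angular":[0,0,0]},{"translation":[2.85,-4.6,0.5],"angular":[0,0,0]},{"translation":[0,0,0],"angular":[0,0,0]}]' 1
cat > s.py <<'E'
import sys,numpy as np
from rig import r
from scipy.spatial.transform import Rotation as R
o=r.observe(); M=R.from_quat(np.roll(o["orientation"],-1)).as_matrix()
print("t",round(o["clock"],2),"p",o["tool_pos"].round(4),"yaw",np.arctan2(M[1,0],M[0,0]).round(4),"tilt",(M[:,2]).round(3),"F",o["wrist_force"].round(2),"T",o["ft_torque"].round(3),"w",round(o["grip_width"],3),"ff",round(o["finger_force"],1))
if len(sys.argv)>3:
    print("target step cm",(M.T@(np.array(sys.argv[1:4],float)-o["tool_pos"])*100).round(2))
E
python3 s.py .470 -.250 .058
python3 - <<'E'
from rig import r
import cv2,numpy as np
d=r.get_image("wrist");cv2.imwrite("pics/w1.png",d["frame"][:,:,::-1]);np.savez("pics/w1.npz",**d)
E
```

```text
clock: 1.6
tool_pos: [0.4707, -0.2475, 0.1978]
orientation: [-0.001, 1.0, 0.018, -0.001]
wrist_force: [-0.1, 0.1, 0.1]
grip_width: 0.999
finger_force: 0.0
t 1.6 p [ 0.4707 -0.2475  0.1978] yaw 0.0359 tilt [-0.001  0.002 -1.   ] F [-0.13  0.06  0.11] T [-0.04   0.034 -0.016] w 0.999 ff 0.0
target step cm [-0.06  0.27 13.98]
```

View pics/w1.png

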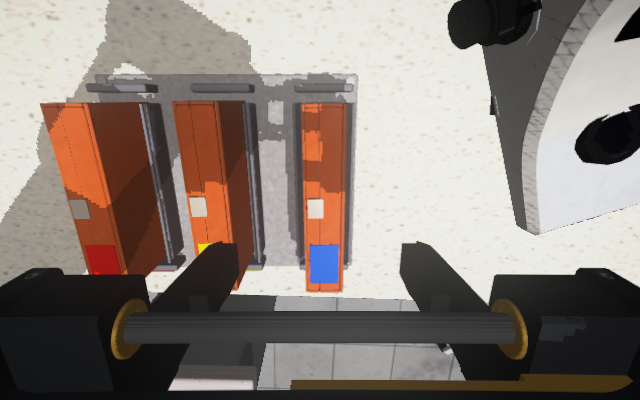

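The wrist view shows the blue box between the fingers. Its top face has corners at about (302,103), (345,103), (343,291) and (307,291), and the rack spans x 100–357.

Run:
```python
import numpy as np
from h import ray
d=dict(np.load("pics/w1.npz"))
P=ray(d,[[302,103],[345,103],[343,291],[307,291]],.098);print(P.round(4),P.mean(0).round(4))
for q in([[42,104],[81,104]],[[174,101],[212,101]]):
    print(ray(d,q,.098).mean(0).round(4))
print(ray(d,[[294,88],[354,88]],.032).round(4)) # far stops
```

```text
[[ 0.5487 -0.2317  0.098 ]
 [ 0.5498 -0.265   0.098 ]
 [ 0.3793 -0.2737  0.098 ]
 [ 0.378  -0.2394  0.098 ]] [ 0.464  -0.2525  0.098 ]
[ 0.5407 -0.0473  0.098 ]
[ 0.547  -0.1477  0.098 ]
[[ 0.5611 -0.2202  0.032 ]
 [ 0.5631 -0.2782  0.032 ]]
```

```bash
python3 -m creep '[{"translation":[0,0.4,3.5],"angular":[0,0,-0.005]},{"translation":[0,0,3.5],"angular":[0,0,0]},{"translation":[0,0,3.5],"angular":[0,0,0]},{"translation":[0,0,3.5],"angular":[0,0,0]},{"translation":[0,0,0],"angular":[0,0,0]}]' && python3 -m creep '[{"translation":[0,0,0],"angular":[0,0,0]},{"translation":[0,0,0],"angular":[0,0,0]},{"translation":[0,0,0],"angular":[0,0,0]},{"translation":[0,0,0],"angular":[0,0,0]},{"translation":[0,0,0],"angular":[0,0,0]},{"translation":[0,0,0],"angular":[0,0,0]},{"translation":[0,0,0],"angular":[0,0,0]},{"translation":[0,0,0],"angular":[0,0,0]}]' -1; python3 s.py
```

```text
clock: 2.28
tool_pos: [0.4667, -0.2545, 0.0557]
orientation: [-0.002, 1.0, 0.017, -0.003]
wrist_force: [-0.2, 0.6, 0.1]
grip_width: 0.999
finger_force: 0.0
clock: 3.28
tool_pos: [0.4701, -0.2542, 0.0589]
orientation: [-0.0, 1.0, 0.018, -0.0]
wrist_force: [0.8, 3.8, 5.8]
grip_width: 0.415
finger_force: 29.9
t 3.27 p [ 0.4701 -0.2542  0.0589] yaw 0.0356 tilt [-0.     0.001 -1.   ] F [0.82 3.77 5.78] T [ 0.894  0.096 -0.027] w 0.415 ff 29.9
```

```bash
python3 -m creep '[{"translation":[0,0,-1],"angular":[0,0,0]},{"translation":[0,0,-2],"angular":[0,0,0]},{"translation":[0,0,-3],"angular":[0,0,0]},{"translation":[0,0,-3],"angular":[0,0,0]},{"translation":[0,0,-3],"angular":[0,0,0]},{"translation":[0,0,-3],"angular":[0,0,0]},{"translation":[0,0,-2],"angular":[0,0,0]},{"translation":[0,0,0],"angular":[0,0,0]},{"translation":[0,0,0],"angular":[0,0,0]},{"translation":[0,0,0],"angular":[0,0,0]}]'; python3 s.py
python3 -m creep '[{"translation":[0,0,0],"angular":[0,0.1,0]},{"translation":[0,0,0],"angular":[0,0.12,0]},{"translation":[0,0,0],"angular":[0,0.12,0]},{"translation":[0,0,0],"angular":[0,0.1,0]},{"translation":[0,0,0],"angular":[0,0,0]},{"translation":[0,0,0],"angular":[0,0,0]},{"translation":[0,0,0],"angular":[0,0,0]},{"translation":[0,0,0],"angular":[0,0,0]}]'; python3 s.py
```

```text
clock: 4.53
tool_pos: [0.469, -0.2543, 0.2267]
orientation: [-0.001, 1.0, 0.018, -0.001]
wrist_force: [-0.0, -0.7, -5.4]
grip_width: 0.412
finger_force: 29.8
t 4.53 p [ 0.469  -0.2543  0.2267] yaw 0.0358 tilt [-0.003  0.002 -1.   ] F [-0.02 -0.68 -5.44] T [-0.009  0.014  0.025] w 0.412 ff 29.8
clock: 5.52
tool_pos: [0.4707, -0.2548, 0.2289]
orientation: [-0.004, 0.976, 0.018, 0.218]
wrist_force: [-0.2, -0.6, -6.7]
grip_width: 0.412
finger_force: 29.7
t 5.53 p [ 0.4707 -0.2548  0.2289] yaw 0.0369 tilt [ 0.425  0.016 -0.905] F [-0.22 -0.59 -6.7 ] T [ 0.013  0.636 -0.01 ] w 0.412 ff 29.7
```

```bash
python3 -m creep '[{"translation":[0,0,0],"angular":[0,-0.1,0]},{"translation":[0,0,0],"angular":[0,-0.12,0]},{"translation":[0,0,0],"angular":[0,-0.12,0]},{"translation":[0,0,0],"angular":[0,-0.1,0]},{"translation":[0,0,0],"angular":[0,0,0]},{"translation":[0,0,0],"angular":[0,0,0]},{"translation":[0,0,0],"angular":[0,0,0]},{"translation":[0,0,0],"angular":[0,0,0]}]' >/dev/null; python3 s.py
python3 -m creep '[{"translation":[0,0,0],"angular":[0,-0.1,0]},{"translation":[0,0,0],"angular":[0,-0.12,0]},{"translation":[0,0,0],"angular":[0,-0.12,0]},{"translation":[0,0,0],"angular":[0,-0.1,0]},{"translation":[0,0,0],"angular":[0,0,0]},{"translation":[0,0,0],"angular":[0,0,0]},{"translation":[0,0,0],"angular":[0,0,0]}]'>/dev/null; python3 s.py
python3 -m creep '[{"translation":[0,0,0],"angular":[0,0.1,0]},{"translation":[0,0,0],"angular":[0,0.12,0]},{"translation":[0,0,0],"angular":[0,0.12,0]},{"translation":[0,0,0],"angular":[0,0.1,0]},{"translation":[0,0,0],"angular":[0,0,0]},{"translation":[0,0,0],"angular":[0,0,0]},{"translation":[0,0,0],"angular":[0,0,0]},{"translation":[0,0,0],"angular":[0,0,0]}]'>/dev/null; python3 s.py
python3 - <<'E'
from rig import r
import cv2,numpy as np
d=r.get_image("wrist");cv2.imwrite("pics/w2.png",d["frame"][:,:,::-1]);np.savez("pics/w2.npz",**d)
E
```

```text
t 6.53 p [ 0.4694 -0.2549  0.2288] yaw 0.0349 tilt [ 0.001 -0.    -1.   ] F [ 0.39 -0.87 -6.42] T [0.019 0.037 0.022] w 0.405 ff 29.7
t 7.4 p [ 0.4697 -0.255   0.2295] yaw 0.0348 tilt [-0.423 -0.015 -0.906] F [-0.17 -0.57 -6.91] T [ 0.083 -0.571  0.032] w 0.414 ff 29.7
t 8.4 p [ 0.4705 -0.2547  0.2284] yaw 0.0365 tilt [-0.001  0.    -1.   ] F [-0.44 -0.44 -6.16] T [-0.004  0.001  0.019] w 0.412 ff 29.7
```

View pics/w2.png

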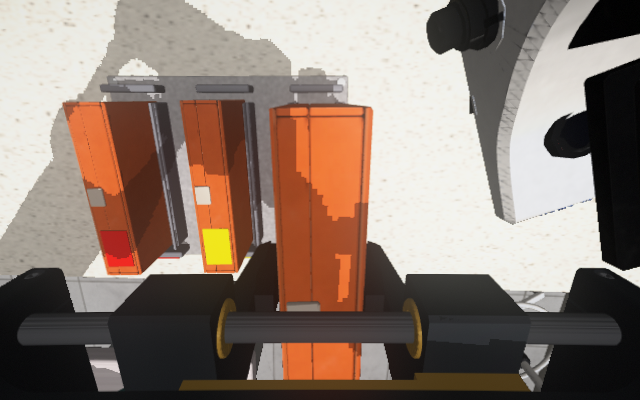

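The wrist view shows the blue box held straight, with its far top edge at about (270,108)–(372,108). The level moment changed by only 0.036 N m, so blue is silent. I'll check its level and return it.

Run:
```python
import numpy as np
from h import ray
d=dict(np.load("pics/w2.npz"))
print(ray(d,[[270,108],[372,108]],.2674).round(4),ray(d,[[276,378],[360,378]],.2674).round(4))
for q in([[65,103],[103,103]],[[182,101],[219,101]]): print(ray(d,q,.098).mean(0).round(4))
print(ray(d,[[291,88],[347,88]],.032).round(4),ray(d,[[197,88],[253,88]],.032).round(4),ray(d,[[102,88],[164,88]],.032).round(4))
```

```text
[[ 0.5487 -0.2355  0.2674]
 [ 0.5499 -0.2702  0.2674]] [[ 0.4288 -0.2365  0.2674]
 [ 0.4302 -0.2754  0.2674]]
[ 0.5406 -0.0494  0.098 ]
[ 0.5464 -0.1494  0.098 ]
[[ 0.5617 -0.2219  0.032 ]
 [ 0.5638 -0.2814  0.032 ]] [[ 0.5579 -0.1224  0.032 ]
 [ 0.5602 -0.1816  0.032 ]] [[ 0.5537 -0.023   0.032 ]
 [ 0.5565 -0.0877  0.032 ]]
```

```bash
python3 -m creep '[{"translation":[0,0,2],"angular":[0,0,0]},{"translation":[0,0,3],"angular":[0,0,0]},{"translation":[0,0,3],"angular":[0,0,0]},{"translation":[0,0,3],"angular":[0,0,0]},{"translation":[0,0,2],"angular":[0,0,0]},{"translation":[0,0,1.5],"angular":[0,0,0]},{"translation":[0,0,1.0],"angular":[0,0,0]},{"translation":[0,0,0.6],"angular":[0,0,0]},{"translation":[0,0,0.6],"angular":[0,0,0]},{"translation":[0,0,0.3],"angular":[0,0,0]},{"translation":[0,0,0],"angular":[0,0,0]}]' >/dev/null; python3 s.py .470 -.254 .059
```

```text
t 9.82 p [ 0.4703 -0.2549  0.059 ] yaw 0.0358 tilt [ 0.001 -0.    -1.   ] F [-0.38  0.18 -6.47] T [0.112 0.018 0.016] w 0.414 ff 29.9
target step cm [-0.03 -0.09  0.  ]
```

```bash
python3 -m creep '[{"translation":[0,0,0.15],"angular":[0,0,0]},{"translation":[0,0,0],"angular":[0,0,0]}]' >/dev/null; python3 s.py; python3 -m creep '[{"translation":[0,0,0],"angular":[0,0,0]},{"translation":[0,0,0],"angular":[0,0,0]},{"translation":[0,0,0],"angular":[0,0,0]},{"translation":[0,0,0],"angular":[0,0,0]},{"translation":[0,0,0],"angular":[0,0,0]},{"translation":[0,0,0],"angular":[0,0,0]}]' 1 >/dev/null; python3 s.py
python3 -m creep '[{"translation":[0,0,-2.5],"angular":[0,0,0]},{"translation":[0,0,-3],"angular":[0,0,0]},{"translation":[0,0,-3],"angular":[0,0,0]},{"translation":[0,0,-2.5],"angular":[0,0,0]},{"translation":[-0.1,-5,0],"angular":[0,0,0]},{"translation":[-0.1,-5,0],"angular":[0,0,0]},{"translation":[0,0,0],"angular":[0,0,0]},{"translation":[0,0,0],"angular":[0,0,0]}]'>/dev/null; python3 s.py .467 -.1525 .058
python3 - <<'E'
from rig import r
import cv2,numpy as np
for n in("wrist","top"):
    d=r.get_image(n);cv2.imwrite(f"pics/{n}3.png",d["frame"][:,:,::-1]);np.savez(f"pics/{n}3.npz",**d)
E
```

```text
t 10.07 p [ 0.4704 -0.2549  0.0589] yaw 0.0359 tilt [ 0. -0. -1.] F [-3.63  2.29  5.17] T [ 0.427  0.646 -0.004] w 0.411 ff 30.0
t 10.82 p [ 0.47   -0.2548  0.0571] yaw 0.0357 tilt [-0.  0. -1.] F [-0.84  0.24  0.12] T [ 0.007 -0.019 -0.02 ] w 0.998 ff 0.0
t 11.82 p [ 0.4647 -0.1551  0.1674] yaw 0.0368 tilt [ 0.001 -0.001 -1.   ] F [-0.31 -0.27  0.02] T [ 0.04  -0.05  -0.046] w 0.999 ff 0.0
target step cm [ 0.23 -0.26 10.94]
```

View pics/wrist3.png

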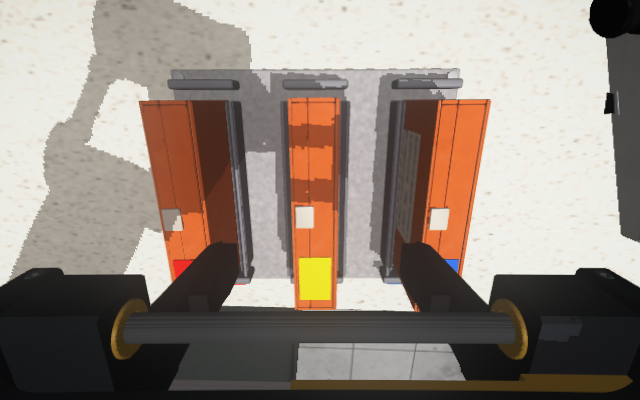

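The wrist view shows blue upright back in its slot, with its clasp at (439,219). Yellow is under the gripper, with corners at about (288,99), (340,99), (336,309) and (296,309).

```bash
python3 - <<'E'
import numpy as np
from h import ray
d=dict(np.load("pics/wrist3.npz"))
P=ray(d,[[288,99],[340,99],[336,309],[296,309]],.098);print(P.round(4),P.mean(0).round(4))
E
python3 s.py .466 -.1525 .058
```

```text
[[ 0.5455 -0.1316  0.098 ]
 [ 0.5468 -0.1668  0.098 ]
 [ 0.3768 -0.1731  0.098 ]
 [ 0.3756 -0.139   0.098 ]] [ 0.4612 -0.1526  0.098 ]
t 11.93 p [ 0.4647 -0.1558  0.1673] yaw 0.0351 tilt [ 0. -0. -1.] F [ 0.82  0.4  -0.48] T [-0.009 -0.001 -0.007] w 1.002 ff 0.0
target step cm [ 0.14 -0.33 10.93]
```

```bash
python3 -m creep '[{"translation":[0.2,-0.2,2.5],"angular":[0,0,0]},{"translation":[0,0,3],"angular":[0,0,0]},{"translation":[0,0,3],"angular":[0,0,0]},{"translation":[0,0,2.4],"angular":[0,0,0]},{"translation":[0,0,0],"angular":[0,0,0]}]' >/dev/null; python3 -m creep '[{"translation":[0,0,0],"angular":[0,0,0]},{"translation":[0,0,0],"angular":[0,0,0]},{"translation":[0,0,0],"angular":[0,0,0]},{"translation":[0,0,0],"angular":[0,0,0]},{"translation":[0,0,0],"angular":[0,0,0]},{"translation":[0,0,0],"angular":[0,0,0]},{"translation":[0,0,0],"angular":[0,0,0]}]' -1 >/dev/null; python3 s.py
python3 -m creep '[{"translation":[0,0,-1],"angular":[0,0,0]},{"translation":[0,0,-2],"angular":[0,0,0]},{"translation":[0,0,-3],"angular":[0,0,0]},{"translation":[0,0,-3],"angular":[0,0,0]},{"translation":[0,0,-3],"angular":[0,0,0]},{"translation":[0,0,-3],"angular":[0,0,0]},{"translation":[0,0,-2],"angular":[0,0,0]},{"translation":[0,0,0],"angular":[0,0,0]},{"translation":[0,0,0],"angular":[0,0,0]},{"translation":[0,0,0],"angular":[0,0,0]}]'>/dev/null; python3 s.py
```

```text
t 13.43 p [ 0.4665 -0.1525  0.0584] yaw 0.0357 tilt [ 0.     0.001 -1.   ] F [-0.02  2.28  3.22] T [0.385 0.091 0.013] w 0.41 ff 29.9
t 14.68 p [ 0.4652 -0.1525  0.2263] yaw 0.0358 tilt [-0.003  0.001 -1.   ] F [ 0.52  0.67 -6.85] T [ 0.038  0.039 -0.025] w 0.412 ff 29.9
```

```bash
python3 -m creep '[{"translation":[0,0,0],"angular":[0,0.1,0]},{"translation":[0,0,0],"angular":[0,0.12,0]},{"translation":[0,0,0],"angular":[0,0.12,0]},{"translation":[0,0,0],"angular":[0,0.1,0]},{"translation":[0,0,0],"angular":[0,0,0]},{"translation":[0,0,0],"angular":[0,0,0]},{"translation":[0,0,0],"angular":[0,0,0]},{"translation":[0,0,0],"angular":[0,0,0]}]'>/dev/null; python3 s.py
python3 -m creep '[{"translation":[0,0,0],"angular":[0,-0.1,0]},{"translation":[0,0,0],"angular":[0,-0.12,0]},{"translation":[0,0,0],"angular":[0,-0.12,0]},{"translation":[0,0,0],"angular":[0,-0.1,0]},{"translation":[0,0,0],"angular":[0,0,0]},{"translation":[0,0,0],"angular":[0,0,0]},{"translation":[0,0,0],"angular":[0,0,0]},{"translation":[0,0,0],"angular":[0,0,0]}]' >/dev/null; python3 s.py
python3 -m creep '[{"translation":[0,0,0],"angular":[0,-0.1,0]},{"translation":[0,0,0],"angular":[0,-0.12,0]},{"translation":[0,0,0],"angular":[0,-0.12,0]},{"translation":[0,0,0],"angular":[0,-0.1,0]},{"translation":[0,0,0],"angular":[0,0,0]},{"translation":[0,0,0],"angular":[0,0,0]},{"translation":[0,0,0],"angular":[0,0,0]}]'>/dev/null; python3 s.py
python3 -m creep '[{"translation":[0,0,0],"angular":[0,0.1,0]},{"translation":[0,0,0],"angular":[0,0.12,0]},{"translation":[0,0,0],"angular":[0,0.12,0]},{"translation":[0,0,0],"angular":[0,0.1,0]},{"translation":[0,0,0],"angular":[0,0,0]},{"translation":[0,0,0],"angular":[0,0,0]},{"translation":[0,0,0],"angular":[0,0,0]},{"translation":[0,0,0],"angular":[0,0,0]}]'>/dev/null; python3 s.py
```

```text
t 15.68 p [ 0.4671 -0.1529  0.2286] yaw 0.0366 tilt [ 0.425  0.015 -0.905] F [ 0.71 -0.52 -5.14] T [-0.022  0.473 -0.036] w 0.41 ff 29.9
t 16.68 p [ 0.4659 -0.1529  0.2284] yaw 0.0352 tilt [ 0.001 -0.    -1.   ] F [ 0.43 -0.34 -5.97] T [ 0.012 -0.108  0.014] w 0.414 ff 29.9
t 17.55 p [ 0.466  -0.153   0.2289] yaw 0.0351 tilt [-0.424 -0.015 -0.906] F [-0.64 -1.46 -7.13] T [ 0.024 -0.595 -0.022] w 0.41 ff 29.9
t 18.55 p [ 0.4668 -0.1528  0.2279] yaw 0.0363 tilt [-0.001  0.    -1.   ] F [ 0.41  0.72 -6.01] T [0.004 0.023 0.016] w 0.41 ff 29.9
```

Yellow's level moment went 0.039 → −0.108 → 0.023 N m. That step of about 0.14 N m makes it the rattler, so I'll carry it to the mat.

```bash
python3 -m creep '[{"translation":[0.1,-1.5,-1],"angular":[0,0,0]},{"translation":[0.3,-3.5,-1],"angular":[0,0,0]},{"translation":[0.4,-4.5,-1],"angular":[0,0,0]},{"translation":[0.4,-4.8,0],"angular":[0,0,0]},{"translation":[0.4,-4.8,0],"angular":[0,0,0]},{"translation":[0.4,-4.8,0],"angular":[0,0,0]},{"translation":[0.4,-4.8,0],"angular":[0,0,0]},{"translation":[0.4,-4.8,0],"angular":[0,0,0]},{"translation":[0.4,-4.5,0],"angular":[0,0,0]},{"translation":[0.3,-3.5,0],"angular":[0,0,0]},{"translation":[0.2,-1.5,0],"angular":[0,0,0]},{"translation":[0,0,0],"angular":[0,0,0]}]'>/dev/null; python3 s.py .488 .277 .255
python3 -m creep '[{"translation":[0,0,0],"angular":[0,0.1,0]},{"translation":[0,0,0],"angular":[0,0.12,0]},{"translation":[0,0,0],"angular":[0,0.12,0]},{"translation":[0,0,0],"angular":[0,0.1,0]},{"translation":[0,0,0],"angular":[0,0.08,0]},{"translation":[0,0,0],"angular":[0,0,0]},{"translation":[0,0,0],"angular":[0,0,0]},{"translation":[0,0,0],"angular":[0,0,0]},{"translation":[0,0,0],"angular":[0,0,0]},{"translation":[0,0,0],"angular":[0,0,0]}]'>/dev/null; python3 s.py .488 .277 .255
python3 - <<'E'
from rig import r
import cv2,numpy as np
a=[]
for n in("scene","top"):
    d=r.get_image(n);a.append(d["frame"][:,:,::-1]);np.savez(f"pics/{n}4.npz",**d)
cv2.imwrite("pics/f4.png",cv2.resize(np.vstack([a[0][100:380],a[1][100:380]]),None,fx=1,fy=1))
E
```

```text
t 20.05 p [0.4877 0.2792 0.2583] yaw 0.0378 tilt [-0. -0. -1.] F [-0.4  -0.51 -5.63] T [-0.005  0.05  -0.029] w 0.413 ff 29.9
target step cm [0.02 0.22 0.33]
t 21.3 p [0.4883 0.2782 0.2582] yaw 0.0353 tilt [ 0.496  0.017 -0.868] F [-0.17 -0.02 -6.59] T [-0.005  0.605 -0.02 ] w 0.413 ff 30.0
target step cm [-0.19  0.12  0.26]
```

View pics/f4.png

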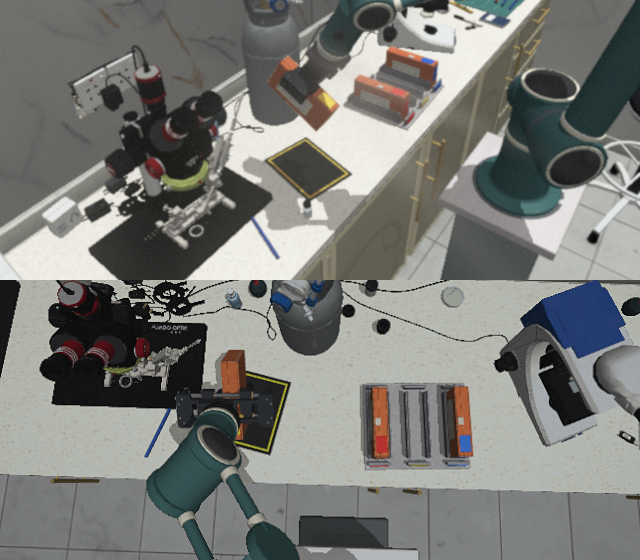

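The pictures show yellow held over the mat with its strip end dipped, and red and blue upright in their slots at top-view columns 380 and 460. The moment of 0.605 N m matches the loose part lying at the strip end.

```bash
python3 -c "
from rig import r
print(r.finish_job())"
```

```text
the job is handed in; nothing more can be done
None
```

The yellow box is the rattler; I handed the job in at about 21 s with it held over the mat, strip end dipped 30°, blue tested silent and put back in its own slot, and red never lifted because yellow was found before its turn; no verdict was returned.

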